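# Restock and lock the counter bin

### The arm

A 6-joint arm with a two-finger parallel gripper is mounted at the origin on the work surface. World frame = base frame: x ahead of the robot, y to its left, z up, the work surface at z = 0. Lengths are in mm, angles in rad, forces in N, time in s.
With the tool pointing down it reaches from about 350 to 850 mm from the base axis. Payload 8.1 kg.
Tool frame: the origin (TCP) lies on the front face of the gripper's body, between the roots of the fingers; the fingertips stand 84 mm ahead of it and the grasp point (between the pads) lies 65 mm ahead of it; z points along the fingers, y is the line along which they close (so a half turn about z gives the same grasp; the last joint's range is limited). The gripper opens to 93 mm and grips with 3 to 60 N. Pads are 15 mm wide; open, the fingers measure 128 mm over their backs; the gripper's body (75 mm by 188 mm) begins 65 mm behind the grasp point.
Start: joints at [-1.206, 0.13, 1.488, -0, 1.523, -0.085], TCP at [260.891, -540.316, 302.735] pointing down, gripper open.
Joint ranges: [-2.96, 2.96], [-0.89, 2.26], [0.02, 2.5], [-1.34, 4.48], [0, 2.73], [-2.66, 2.66]. Speed limits (rad/s): [2.39, 2.39, 2.79, 3.14, 3.14, 3.14].

### API

Orientations are given as a unit quaternion [x, y, z, w].
In Python, from plant import robot, solver, imaging gives the robot as it stands. The module is installed in compiled form; this text tells all that it offers. Calls block until the motion is done:
- robot.move_pose(position, orientation): joint-space move of the TCP to a pose.
- robot.servo_line(position, vel=150, frame=None, guard=None): straight line of the TCP; frame=None keeps the orientation; vel is the mean speed in mm/s. With guard (N) it stops when the force on the tool has changed by that much, and returns True; else False.
- robot.goto_joints(angles): joint-space move.
- robot.gripper_open() and robot.grasp(newtons=None): open the fingers fully, or close them until they stop; newtons is the grip in N (None keeps the last).
- robot.wait(seconds).
- solver.ik(position, orientation): joint angles nearest the present ones, or None.
- robot.get_state(): the state.
- imaging.get_image(name): name is "scene" or "top" or "wrist"; returns a dict with "color" (480x640x3 uint8, blue, green, red), "fx", "fy", "cx", "cy" (pixels), "extrinsics" (4x4, takes a point from camera to world coordinates). Camera axes: x right, y down, z forward; pixel columns grow to the right and rows downward; lengths in mm; the calibration is good to about 2 mm. A picture is of the moment at which its call begins. There is no depth.
A pose or a line that the arm cannot do raises robot.IKError and nothing moves.
- robot.close_job(): hands the job in; it is judged then, once.
The state is a dict: "time": time; "q": joint angles; "joint_velocities": joint speeds; "tau": joint torques, N m; "tool_pos": TCP position; "tool_rot": TCP orientation; "wrist_force": force on the tool from outside, world axes, zero at the start; "torque": the same for the moment, N m; "gripper_width": finger opening in mm; "gripper_force": force on a finger pad.
Only numpy, scipy, OpenCV 4.12 (cv2) and the standard library are available. Lean on these libraries where they do the work, as an engineer would, in place of code of your own. Each camera call takes 0.05 s, during which the arm holds its last target. There are 200 camera calls.

### The job

Returned brass couplings have to go back into the counter bin. First gather every loose coupling into the tipping tray that stands on the rubber mat, then slide the bin's cover all the way back, and tip the tray out into the hopper. Set the empty tray upright back on its mat, slide the cover fully shut with all the couplings inside, and lock it with the pin from the pin block, pushed down through the eye at the front of the cover until its head sits on the cover; leave the other things on the counter alone.

Things in the scene. Friction and masses are not known exactly. Their poses are not given: they have to be found in the camera images.
- coupling1: brass hexagonal coupling, 26 mm across flats, 34 mm tall, 70 g, all six alike; starts in the tray, upright. Origin at the centre of its underside as it stands, z along its bore; two flats face its +x and -x. It does not roll when lying on a flat.
- coupling2: brass hexagonal coupling, 26 mm across flats, 34 mm tall, 70 g, all six alike; starts in the tray, upright. Origin at the centre of its underside as it stands, z along its bore; two flats face its +x and -x. It does not roll when lying on a flat.
- coupling3: brass hexagonal coupling, 26 mm across flats, 34 mm tall, 70 g, all six alike; may be absent; if present starts loose and upright on the counter to the robot's left. Origin at the centre of its underside as it stands, z along its bore; two flats face its +x and -x. It does not roll when lying on a flat.
- coupling4: brass hexagonal coupling, 26 mm across flats, 34 mm tall, 70 g, all six alike; may be absent; if present starts loose and upright on the counter to the robot's left. Origin at the centre of its underside as it stands, z along its bore; two flats face its +x and -x. It does not roll when lying on a flat.
- coupling5: brass hexagonal coupling, 26 mm across flats, 34 mm tall, 70 g, all six alike; may be absent; if present starts loose and upright on the counter to the robot's left. Origin at the centre of its underside as it stands, z along its bore; two flats face its +x and -x. It does not roll when lying on a flat.
- coupling6: brass hexagonal coupling, 26 mm across flats, 34 mm tall, 70 g, all six alike; may be absent; if present starts loose and upright on the counter to the robot's left. Origin at the centre of its underside as it stands, z along its bore; two flats face its +x and -x. It does not roll when lying on a flat.
- tray: sheet-metal tray 160 (x) by 140 (y) mm, 0.25 kg, 4 mm thick; back (+x) and side walls 32 mm high; the open front (-x) has only a 9 mm lip sloping up at 30 degrees. Parts slide out from about 40 degrees of tip, front down. Black handle bar (12 mm thick in x, 140 mm along y, z 76 to 100 mm) bridges it at x = +10 mm. Origin: centre of underside, z up.
- tray_grip (a point): middle of the tray's handle bar, at tray x = +10, y = 0, z = +88 mm; same axes as the tray.
- mat: black rubber mat fixed to the counter, 220 (x) by 190 (y) by 3 mm; origin at the centre of its underside. The tray's home: tray centre over mat centre, its yaw free.
- bin: fixed steel bin: open hopper, inside 170 (x) by 150 (y) mm, walls 5 mm, rim 95 mm above the counter, floor at 8 mm; behind it (x +85 to +275 mm) a closed housing, as high, over which the cover slides. Guide rails along both sides at y = +-81 mm, top at 108 mm. Origin on the counter under the hopper's centre; x to the back (away from the robot), z up.
- hopper_mouth (a point): centre of the hopper's mouth at rim height (95 mm above the counter); axes as the bin.
- cover (a joint): sliding cover of the hopper: 0 = fully shut (hard stop), 0.165 m = fully back; it moves along the bin's +x as it opens. About 2 N of friction; it stays where it is left.
- cover_grip (a point): middle of the upright black grip bar on the cover, moving with it: 14 mm thick in x, 50 mm long in y, 28 mm tall, standing on the cover's top face (103 mm above the counter); this point is 121 mm above the counter; axes as the bin.
- lock_eye (a point): on the vertical axis of the lock holes at the bin's front, level with the top of the cover's tab (104 mm above the counter); axes as the bin. The cover's tab has a 14 mm hole through 6 mm, the fixed flange below it (top at 94 mm) a 13 mm hole through 8 mm; they line up only with the cover fully shut. Free below, down to the counter.
- pin_block: fixed grey plastic block 50 x 50 x 60 mm with a vertical 14 mm through hole in which the lock pin hangs by its head at the start; origin at the centre of its underside.
- pin: dark steel lock pin, 60 g, upright: shaft 10 mm diameter and 50 mm long with a tapered tip, round head 22 mm diameter and 26 mm tall above it. Origin at the tip, z up to the head (head from 50 to 76 mm).
- paste_tin: bystander: green round tin 68 mm diameter, 55 mm tall; origin under its centre.
- carton: bystander: cardboard carton 70 x 110 x 60 mm; origin under its centre.
- mug: bystander: white mug, 76 mm rim diameter, 85 mm tall; origin under its centre.
Things that resemble listed ones, but are neither listed nor needed, are in the scene too. Several things have the shape of the tray; the one meant has the colours described above.

How it is judged (in metres and radians):
On the way, in this order (a step that is already met when the one before it is completed fails the run):
1. all couplings are in the tray, which stands upright (x of coupling1 in the frame of tray between -0.085 and 0.085 m and y of coupling1 in the frame of tray between -0.072 and 0.072 m and z of coupling1 in the frame of tray between -0.005 and 0.05 m and x of coupling2 in the frame of tray between -0.085 and 0.085 m and y of coupling2 in the frame of tray between -0.072 and 0.072 m and z of coupling2 in the frame of tray between -0.005 and 0.05 m and x of coupling3 in the frame of tray between -0.085 and 0.085 m and y of coupling3 in the frame of tray between -0.072 and 0.072 m and z of coupling3 in the frame of tray between -0.005 and 0.05 m and x of coupling4 in the frame of tray between -0.085 and 0.085 m and y of coupling4 in the frame of tray between -0.072 and 0.072 m and z of coupling4 in the frame of tray between -0.005 and 0.05 m and x of coupling5 in the frame of tray between -0.085 and 0.085 m and y of coupling5 in the frame of tray between -0.072 and 0.072 m and z of coupling5 in the frame of tray between -0.005 and 0.05 m and x of coupling6 in the frame of tray between -0.085 and 0.085 m and y of coupling6 in the frame of tray between -0.072 and 0.072 m and z of coupling6 in the frame of tray between -0.005 and 0.05 m and angle between tray's own z axis and vertical below 0.15 rad), for 0.2 s.
2. the cover is slid all the way back (value of joint cover above 0.145 m), for 0.2 s.
3. the tray is tipped (over 35 degrees) above the hopper (angle between tray's own z axis and vertical above 0.61 rad and horizontal distance between tray and hopper_mouth below 0.16 m and height (world z) of tray above 0.1 m), for 0.1 s.
4. the cover is shut over all the couplings (value of joint cover below 0.005 m and x of coupling1 in the frame of bin between -0.088 and 0.088 m and y of coupling1 in the frame of bin between -0.078 and 0.078 m and z of coupling1 in the frame of bin between -0.005 and 0.095 m and x of coupling2 in the frame of bin between -0.088 and 0.088 m and y of coupling2 in the frame of bin between -0.078 and 0.078 m and z of coupling2 in the frame of bin between -0.005 and 0.095 m and x of coupling3 in the frame of bin between -0.088 and 0.088 m and y of coupling3 in the frame of bin between -0.078 and 0.078 m and z of coupling3 in the frame of bin between -0.005 and 0.095 m and x of coupling4 in the frame of bin between -0.088 and 0.088 m and y of coupling4 in the frame of bin between -0.078 and 0.078 m and z of coupling4 in the frame of bin between -0.005 and 0.095 m and x of coupling5 in the frame of bin between -0.088 and 0.088 m and y of coupling5 in the frame of bin between -0.078 and 0.078 m and z of coupling5 in the frame of bin between -0.005 and 0.095 m and x of coupling6 in the frame of bin between -0.088 and 0.088 m and y of coupling6 in the frame of bin between -0.078 and 0.078 m and z of coupling6 in the frame of bin between -0.005 and 0.095 m), for 0.2 s.
At the end, for the whole second after the job is handed in: All couplings lie in the hopper below its rim; cover shut to 5 mm; pin in the lock eye within 6 mm of its axis and 0.15 rad of upright, tip 45 mm or more below the tab's top; tray upright on the mat, centres within 45 mm; tray and pin at rest (all of step 4 and horizontal distance between pin and lock_eye below 0.006 m and angle between pin's own z axis and vertical below 0.15 rad and z of pin in the frame of lock_eye below -0.045 m and horizontal distance between tray and mat below 0.045 m and height (world z) of tray below 0.012 m and angle between tray's own z axis and vertical below 0.1 rad and linear speed of each of tray, pin below 0.02 m/s); the robot touches nothing.
It fails at once if the paste tin is moved more than 30 mm or tipped over (distance of paste_tin from where it was at the start of the episode above 0.03 m or angle between paste_tin's own z axis and vertical above 0.6 rad).
It fails at once if the carton is moved more than 30 mm or tipped over (distance of carton from where it was at the start of the episode above 0.03 m or angle between carton's own z axis and vertical above 0.6 rad).
It fails at once if the mug is moved more than 30 mm or tipped over (distance of mug from where it was at the start of the episode above 0.03 m or angle between mug's own z axis and vertical above 0.6 rad).
Of coupling3, coupling4, coupling5, coupling6 only 2 to 4 are there at a start; the rules pass over those that are not, and their reading is None.
At some moment in a run one of coupling3, coupling4, coupling5, coupling6, tray may be knocked a few centimetres aside while the robot is not near it.
It also fails if it takes over 210 s, if anything falls off the work surface, if the arm or the gripper's body presses on something with over 40 N, if the wrist force passes 120 N, or if a joint passes its speed limit or range.

## Working session

There is one attempt and no reset: what is moved stays moved. The work goes in short steps, each a Python script; the robot and the scene stay as the last script left them, time stands still between calls to the robot, and variables do not carry over. Pictures are saved under pics/ and viewed, at most 17 in all, crops included, and the job is handed in when it is done.

```bash
mkdir -p pics; python3 - <<'E'
from plant import robot, solver, imaging
import cv2,numpy as np
for n in("scene","top"):
    d=imaging.get_image(n); cv2.imwrite(f"pics/{n}0.png",d["color"]); print(n,d["fx"],d["fy"],d["cx"],d["cy"]); print(np.round(d["extrinsics"],3).tolist())
d=imaging.get_image("wrist");print(d["fx"],np.round(d["extrinsics"],3).tolist())
s=robot.get_state();print(s["tool_pos"],s["tool_rot"],s["gripper_width"],s["time"])
E
```

```text
scene 588.3875502664408 588.3875502664408 313.32991333142974 234.190374265241
[[0.865, 0.314, -0.393, 1176.007], [0.502, -0.57, 0.651, -1189.183], [-0.02, -0.76, -0.65, 1223.178], [0.0, 0.0, 0.0, 1.0]]
top 471.1665412449364 471.1665412449364 321.5121574069702 242.5938643844121
[[-0.008, -0.998, 0.06, 435.197], [-1.0, 0.008, 0.002, -104.639], [-0.003, -0.06, -0.998, 1521.327], [0.0, 0.0, 0.0, 1.0]]
392.51275044507076 [[0.434, -0.867, -0.244, 327.456], [-0.901, -0.418, -0.116, -506.643], [-0.002, 0.27, -0.963, 384.029], [0.0, 0.0, 0.0, 1.0]]
[ 260.76568834 -540.02782607  301.91936024] [ 9.74818168e-01  2.23000096e-01 -1.08359884e-04 -6.95561401e-04] 92.76035747828499 0.15
```

View pics/scene0.png

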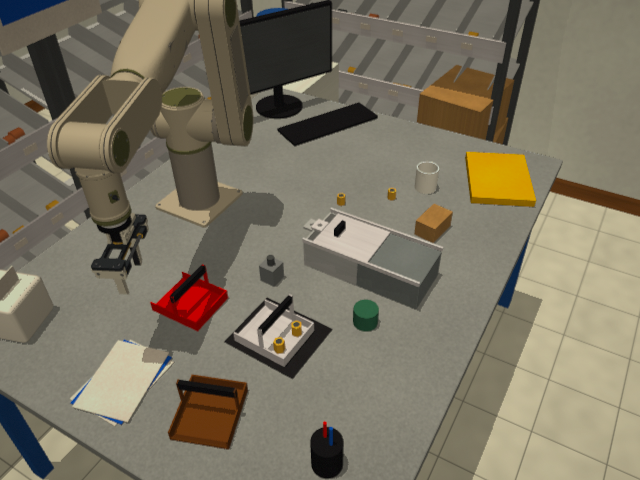

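View pics/top0.png

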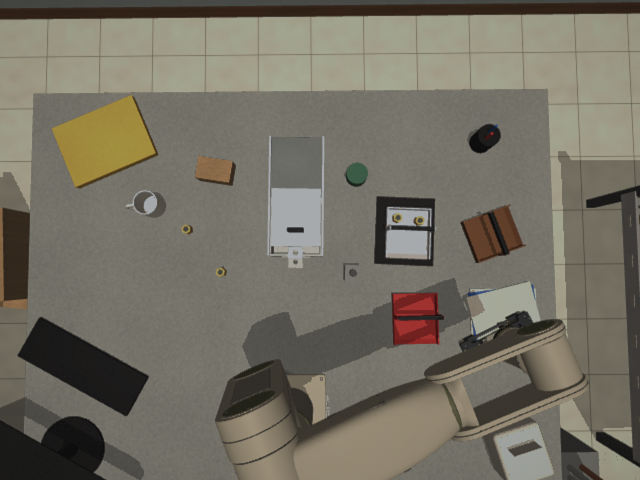

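Two loose couplings are visible, at top-view pixels (187,229) and (221,272). The white tray is on the mat at (408,233), the pin block at (352,272) and the bin at (295,200). Next I take closer wrist views, each from two places.

```bash
cat > h.py <<'E'
from plant import robot, solver, imaging
import cv2, numpy as np, pickle
from scipy.spatial.transform import Rotation as R
def down(yaw): return R.from_euler('z',yaw)*R.from_euler('x',np.pi)
def shot(name,cam="wrist"):
    d=imaging.get_image(cam); cv2.imwrite(f"pics/{name}.png",d["color"]); pickle.dump(d,open(f"pics/{name}.pkl","wb")); return d
def load(name): return pickle.load(open(f"pics/{name}.pkl","rb"))
def ray(d,u,v):
    E=np.array(d["extrinsics"]); r=E[:3,:3]@[(u-d["cx"])/d["fx"],(v-d["cy"])/d["fy"],1]; return E[:3,3],r/np.linalg.norm(r)
def onz(d,u,v,z): o,r=ray(d,u,v); return o+r*(z-o[2])/r[2]
def tri(obs):
    """obs: [(d,u,v),...] -> point, worst ray miss (mm)"""
    A=np.zeros((3,3));b=np.zeros(3);L=[ray(*o) for o in obs]
    for o,r in L: P=np.eye(3)-np.outer(r,r);A+=P;b+=P@o
    p=np.linalg.solve(A,b); return p,max(np.linalg.norm((np.eye(3)-np.outer(r,r))@(p-o)) for o,r in L)
def proj(d,p):
    E=np.linalg.inv(np.array(d["extrinsics"])); c=E[:3,:3]@p+E[:3,3]; return d["fx"]*c[0]/c[2]+d["cx"],d["fy"]*c[1]/c[2]+d["cy"]
def blobs(mask,amin=30):
    n,l,s,c=cv2.connectedComponentsWithStats(mask.astype(np.uint8)); return [(s[i,4],*c[i],*s[i,:4]) for i in range(1,n) if s[i,4]>=amin]
def brass(d):
    h=cv2.cvtColor(d["color"],cv2.COLOR_BGR2HSV); return cv2.inRange(h,(14,120,60),(32,255,255))
def at(p,yaw,up=0): robot.move_pose(np.array(p,float)+[0,0,up],down(yaw).as_quat())
def g2t(p,q): return np.array(p)-65*q.apply([0,0,1])   # grasp point -> TCP
E
python3 - <<'E'
from h import *
for n,p in dict(t1=(450,-390,340),t2=(450,-250,340),b1=(470,-110,340),b2=(470,40,340),c1=(420,190,340),c2=(420,320,340)).items():
    at(p,0); robot.wait(.15); d=shot(n); print(n,robot.get_state()["time"],[tuple(int(x) for x in b[:3]) for b in blobs(brass(d),60)])
E
```

```text
t1 1.3167 [(632, 260, 40), (549, 335, 51), (1921, 65, 380), (1930, 561, 380), (11255, 468, 459)]
t2 2.1333 [(692, 411, 41), (830, 485, 52), (1919, 65, 380), (1928, 561, 380), (11259, 468, 459)]
b1 2.9583 [(1027, 559, 64), (812, 623, 77), (588, 11, 234), (1915, 65, 380), (1928, 561, 380), (11265, 468, 459)]
b2 3.8083 [(924, 19, 101), (695, 143, 236), (1894, 65, 380), (1906, 561, 380), (11267, 467, 459)]
c1 4.6833 [(842, 163, 44), (482, 282, 190), (1905, 65, 380), (1918, 561, 380), (11368, 467, 459)]
c2 5.4667 [(625, 301, 44), (554, 408, 189), (1901, 65, 380), (1916, 561, 380), (11267, 468, 459)]
```

View pics/t2.png

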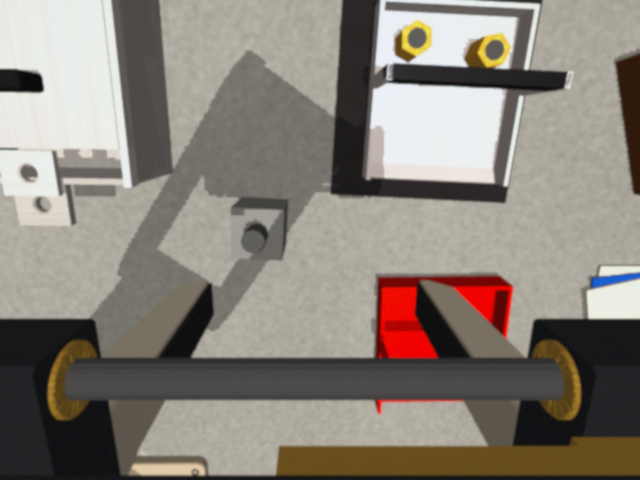

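View pics/b1.png

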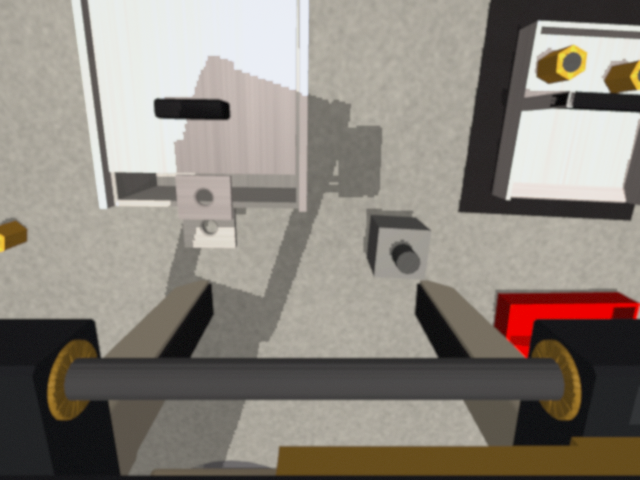

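View pics/c1.png

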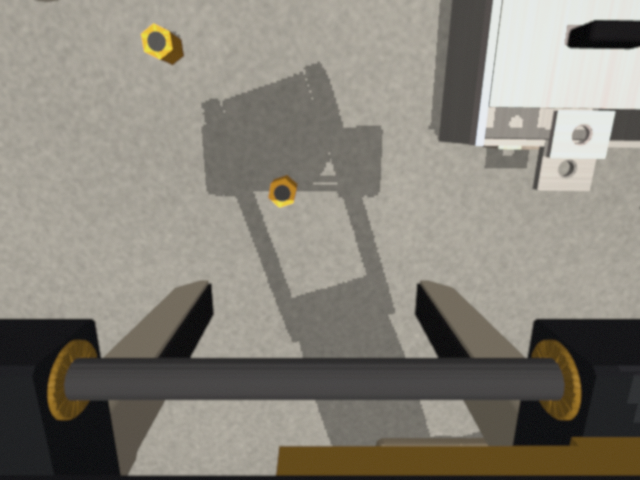

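The wrist views show four things:
- The tray's lip faces the robot, and it holds two couplings at (411,40) and (490,50) in t2.
- The pin is at (254,234) in t2.
- The cover is ajar: the tab hole is at (204,197) and the flange hole at (209,227) in b1.
- The loose couplings are at (158,42) and (282,192) in c1.

Now I triangulate.

```bash
cat >> h.py <<'E'
def couplings(d,amin=150):
    """list of dict(hole uv, yaw of a flat normal, rect mm) of every coupling in an image"""
    m=brass(d); m[360:]=0; V=d["color"].max(axis=2); out=[]
    n,l,s,c=cv2.connectedComponentsWithStats(m)
    for i in range(1,n):
        if s[i,4]<amin: continue
        x,y,w,h=s[i,:4]
        if x<2 or y<2 or x+w>638: continue
        b=(l==i).astype(np.uint8); t,_=cv2.threshold(V[b>0].reshape(-1,1),0,255,cv2.THRESH_OTSU)
        cs,hi=cv2.findContours(b,cv2.RETR_CCOMP,cv2.CHAIN_APPROX_NONE)
        k=[q for q,z in zip(cs,hi[0]) if z[3]>=0]
        if not k: continue
        k=max(k,key=cv2.contourArea); M=cv2.moments(k)
        if M["m00"]<15: continue
        uv=(M["m10"]/M["m00"],M["m01"]/M["m00"])
        top=cv2.morphologyEx((b*(V>t)).astype(np.uint8),cv2.MORPH_OPEN,np.ones((2,2)))
        pts=np.argwhere(top)[:,::-1]
        P=np.array([onz(d,*p,34)[:2] for p in pts],np.float32)
        r=cv2.minAreaRect(P); a=np.radians(r[2])+(0 if r[1][0]<r[1][1] else np.pi/2)
        out.append(dict(uv=uv,yaw=a%(np.pi/3),rect=np.round(r[1],1),c=np.round(r[0],1)))
    return out
E
python3 - <<'E'
from h import *
D={n:load(n) for n in("t1","t2","b1","b2","c1","c2")}
for n in D:
    print(n,[(np.round(k["uv"],1).tolist(),round(k["yaw"],2),k["rect"].tolist(),k["c"].tolist()) for k in couplings(D[n])])
C1,C2=couplings(D["c1"]),couplings(D["c2"])
for a,b in zip(C1,C2): p,e=tri([(D["c1"],*a["uv"]),(D["c2"],*b["uv"])]);print("coup",p.round(1),round(e,1))
# dark blobs
for n in("t1","t2","b1","b2","c1"):
    V=D[n]["color"].max(axis=2).copy();V[290:]=255
    for b in blobs(V<40,150):print(n,"dark",[int(x) for x in b])
# circles: flange hole/pin
for n in("t2","b1","b2","c1"):
    g=cv2.medianBlur(cv2.cvtColor(D[n]["color"],cv2.COLOR_BGR2GRAY),3)[:280]
    c=cv2.HoughCircles(g,cv2.HOUGH_GRADIENT,1.0,15,param1=120,param2=13,minRadius=5,maxRadius=18)
    print(n,[] if c is None else c[0].round(1).tolist())
E
```

```text
t1 [([258.0, 36.2], np.float64(0.52), [26.0, 26.9], [601.5, -341.8]), ([336.7, 48.3], np.float64(0.0), [26.4, 27.1], [591.1, -411.3])]
t2 [([416.8, 37.5], np.float64(0.58), [27.8, 25.2], [601.1, -343.5]), ([494.3, 49.5], np.float64(0.15), [26.0, 28.0], [591.0, -414.3])]
b1 [([571.6, 61.8], np.float64(0.57), [27.9, 26.0], [600.5, -346.1])]
b2 [([136.8, 241.1], np.float64(0.29), [26.1, 28.0], [432.8, 220.4])]
c1 [([156.1, 41.0], np.float64(0.6), [29.0, 25.3], [570.1, 329.9]), ([281.8, 192.9], np.float64(0.32), [27.4, 25.2], [432.3, 220.5])]
c2 [([300.9, 40.6], np.float64(0.52), [25.3, 27.0], [570.0, 330.0]), ([412.7, 192.5], np.float64(0.3), [28.5, 25.9], [432.3, 220.7])]
coup [570.9 330.9  34.4] 0.1
coup [433.3 221.4  34.2] 0.1
t1 dark [5314, 621, 89, 594, 7, 46, 175]
t1 dark [1516, 259, 75, 208, 61, 171, 28]
t1 dark [4481, 269, 165, 200, 87, 181, 112]
t1 dark [190, 111, 234, 102, 225, 18, 21]
t2 dark [150, 365, 77, 361, 66, 9, 33]
t2 dark [1660, 507, 79, 394, 69, 171, 21]
t2 dark [753, 19, 80, 0, 71, 42, 20]
t2 dark [2321, 350, 160, 332, 116, 50, 79]
b1 dark [162, 503, 99, 499, 82, 1
[... 455 characters left out ...]

b1 [[407.5, 262.5, 11.399999618530273], [569.5, 60.5, 16.299999237060547], [203.5, 196.5, 8.199999809265137], [546.5, 65.5, 17.399999618530273], [9.5, 232.5, 15.100000381469727], [208.5, 227.5, 8.399999618530273]]
b2 [[136.5, 241.5, 12.699999809265137], [556.5, 252.5, 11.600000381469727], [148.5, 232.5, 15.100000381469727], [574.5, 262.5, 11.0], [387.5, 196.5, 8.399999618530273], [27.5, 98.5, 12.100000381469727], [2.5, 100.5, 8.199999809265137], [346.5, 218.5, 9.100000381469727], [382.5, 227.5, 7.300000190734863]]
c1 [[158.5, 39.5, 17.399999618530273], [283.5, 191.5, 15.899999618530273], [580.5, 133.5, 9.100000381469727], [566.5, 167.5, 7.300000190734863], [516.5, 122.5, 6.599999904632568]]
```

```bash
cat >> h.py <<'E'
def bar(d,box):
    """handle bar: the 4 minAreaRect corners ordered by angle in image, in a window (x0,y0,x1,y1)"""
    x0,y0,x1,y1=box; V=d["color"].max(axis=2); m=np.zeros(V.shape,np.uint8); m[y0:y1,x0:x1]=V[y0:y1,x0:x1]<40
    m=cv2.morphologyEx(m,cv2.MORPH_OPEN,np.ones((5,5),np.uint8))
    cs,_=cv2.findContours(m,cv2.RETR_EXTERNAL,cv2.CHAIN_APPROX_NONE); k=max(cs,key=lambda c:np.ptp(c[:,0,0]))
    b=cv2.boxPoints(cv2.minAreaRect(k)); b=b[np.argsort(b[:,0])]; L=b[:2][np.argsort(b[:2,1])]; Rr=b[2:][np.argsort(b[2:,1])]
    return np.array([L[0],L[1],Rr[0],Rr[1]])  # TL BL TR BR
E
python3 - <<'E'
from h import *
D={n:load(n) for n in("t1","t2","b1","b2","c1")}
B1=bar(D["t1"],(190,55,400,105));B2=bar(D["t2"],(375,60,600,105));print(B1.tolist(),B2.tolist())
for i in range(4):
    p,e=tri([(D["t1"],*B1[i]),(D["t2"],*B2[i])]);print("bar",p.round(1),round(e,1))
for q in("f",dict(t2=(42.5,204.5),b1=(208.5,227.5),b2=(382.5,227.5),c1=(566.5,167.5))),("tab",dict(t2=(28.5,172.5),b1=(203.5,196.5),b2=(387.5,196.5),c1=(580.5,133.5))),("pin",dict(b2=(557,253.5),b1=(407,259))):
    p,e=tri([(D[n],*uv) for n,uv in q[1].items()]);print(q[0],p.round(1),round(e,1))
# cover grip corners
G1=bar(D["b1"],(140,90,245,130));G2=bar(D["b2"],(350,90,445,130))
for i in range(4):
    p,e=tri([(D["b1"],*G1[i]),(D["b2"],*G2[i])]);print("grip",p.round(1),round(e,1))
E
```

```text
[[209.60386657714844, 62.34446334838867], [208.35899353027344, 80.18785095214844], [293.03497314453125, 68.16523742675781], [291.79010009765625, 86.00862121582031]] [[490.61322021484375, 69.34805297851562], [489.69061279296875, 86.87844848632812], [563.4640502929688, 73.18231201171875], [562.5414428710938, 90.71270751953125]]
bar [ 553.5 -338.7  211. ] 1.2
bar [ 545.  -338.1  213.6] 1.2
bar [ 552.1 -379.6  203.7] 0.8
bar [ 543.3 -379.   206.4] 0.8
f [462.5 -19.7  93.5] 0.6
tab [490.6 -20.4 103. ] 0.5
pin [ 421.2 -203.    50.1] 2.6
grip [560.4 -18.3 178.7] 0.7
grip [551.  -18.1 181.9] 0.3
grip [563.6 -47.8 116.4] 0.0
grip [551.8 -47.5 120.5] 0.5
```

```bash
sed -i 's/m=cv2.morphologyEx(m,cv2.MORPH_OPEN,np.ones((5,5),np.uint8))/m=cv2.morphologyEx(m,cv2.MORPH_OPEN,np.ones((9,1),np.uint8)); m=cv2.morphologyEx(m,cv2.MORPH_CLOSE,np.ones((5,5),np.uint8))/; s/V\[y0:y1,x0:x1\]<40/V[y0:y1,x0:x1]<50/' h.py
python3 - <<'E'
from h import *
D={n:load(n) for n in("t1","t2","b1","b2","c1")}
def pr(n,a,A,b,B):
    A=bar(D[a],A);B=bar(D[b],B);print(A.round(0).tolist(),B.round(0).tolist())
    for i in range(4):
        p,e=tri([(D[a],*A[i]),(D[b],*B[i])]);print(n,p.round(1),round(e,1))
pr("bar","t1",(190,55,400,105),"t2",(383,60,600,105))
pr("grip","b1",(140,90,245,130),"b2",(350,90,445,130))
E
```

```text
[[199.0, 55.0], [199.0, 104.0], [386.0, 55.0], [386.0, 104.0]] [[395.0, 63.0], [394.0, 82.0], [564.0, 72.0], [563.0, 91.0]]
bar [ 571.2 -308.9  118.3] 2.2
bar [ 547.7 -307.6  127.1] 7.7
bar [ 571.1 -444.7   95.4] 5.7
bar [ 546.8 -447.4   92. ] 5.1
[[156.0, 100.0], [156.0, 118.0], [228.0, 100.0], [228.0, 118.0]] [[363.0, 100.0], [363.0, 118.0], [432.0, 100.0], [432.0, 118.0]]
grip [564.2   3.7 121.2] 0.1
grip [551.7   3.7 124.8] 0.1
grip [564.4 -47.6 116.9] 0.1
grip [551.6 -47.5 120.5] 0.1
```

```bash
cat >> h.py <<'E'
def wrap(a): return (a+np.pi/6)%(np.pi/3)-np.pi/6
def pick(xy,a,newt=20):
    """coupling at xy, flat normal at angle a; tips at coupling z=18"""
    yaw=wrap(a+np.pi/2); z=18+84
    at([*xy,z+60],yaw); robot.servo_line([*xy,z],vel=150); robot.grasp(newt)
    w=robot.get_state()["gripper_width"]; robot.servo_line([*xy,240],vel=250); print("picked, width",round(w,1),"after lift",robot.get_state()["gripper_width"]); return yaw
def place(xy,yaw,ztip=44):
    at([*xy,240],yaw); robot.servo_line([*xy,ztip+84],vel=120); robot.wait(.2); robot.gripper_open(); robot.servo_line([*xy,240],vel=250)
E
python3 - <<'E'
from h import *
d=load("t2")
print([onz(d,*uv,103).round(1).tolist() for uv in((395,63),(564,72),(479,78))])
a=onz(d,395,63,103);b=onz(d,564,72,103);print("yaw",np.arctan2(-(a-b)[0],(a-b)[1]))
# reach check
for p,y in(([570.9,330.9,102],wrap(.55+np.pi/2)),([433.3,221.4,102],wrap(.31+np.pi/2)),([510,-350,128],0)):
    print(solver.ik(p,down(y).as_quat()) is not None)
pick([570.9,330.9],.55)
at([450,-380,340],0); d=shot("t3"); print([(np.round(k["c"],1).tolist()) for k in couplings(d)]); print(robot.get_state()["time"],robot.get_state()["gripper_width"])
E
```

```text
[[571.2, -311.5, 103.0], [564.6, -439.4, 103.0], [560.6, -375.7, 103.0]]
yaw -0.051448830015166785
True
True
True
picked, width 25.8 after lift 25.815244935916894
[[601.2, -342.1], [591.2, -411.9], [333.1, -379.3]]
11.3167 26.04498049358958
```

View pics/t3.png

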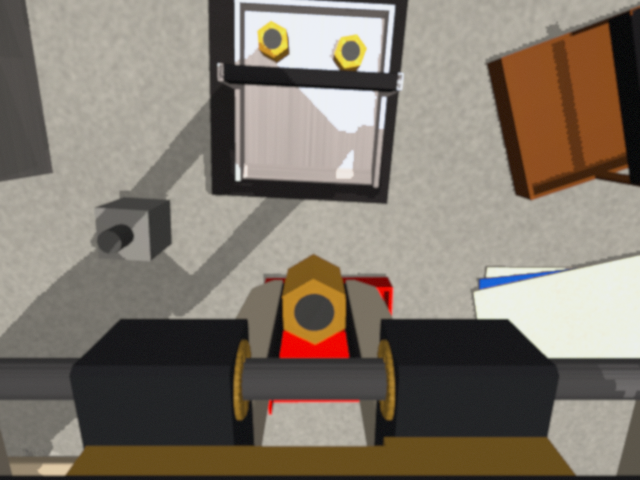

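Coupling held at (313,312). The tray bar is at (222..398, 72..82), and the tray's front half is free. I place the first one, then fetch the second after a fresh look.

```bash
python3 - <<'E'
from h import *
place([520,-343],0)
at([330,235,340],0); d=shot("c3")
ks=couplings(d); print([(k["uv"],k["yaw"],k["rect"],k["c"]) for k in ks])
ks=[k for k in ks if np.hypot(*(k["c"]-[433,221]))<70]
k=ks[0]; c=onz(d,*k["uv"],34)[:2]; print(c,k["yaw"])
if np.hypot(*(c-[433.3,221.4]))<5:
    pick(c,.31)
    at([450,-380,340],0); d=shot("t4"); print([(k["c"].tolist(),k["uv"]) for k in couplings(d)]); print(robot.get_state()["time"],robot.get_state()["gripper_width"])
E
```

```text
[((328.9191128506197, 96.20221787345073), np.float64(0.28825176795857965), array([27.7, 24.2]), array([432.5, 219.9]))]
[433.54425878 221.18542101] 0.28825176795857965
picked, width 26.3 after lift 25.97706996545193
[([601.0, -341.6], (272.0736733642452, 38.363730036063885)), ([591.2, -411.7], (350.5, 50.5)), ([518.5, -342.1], (275.27881297446515, 134.50517598343686)), ([332.4, -379.1], (313.74501237803986, 312.1763506625892))]
22.5667 25.85344533619067
```

```bash
python3 - <<'E'
from h import *
place([517,-405],0)
at([450,-380,340],0); d=shot("t5"); print([(k["c"].tolist()) for k in couplings(d)])
at([380,-20,340],0); d=shot("b3")
G=bar(d,(260,40,420,200)); print(G.round(0).tolist(),[onz(d,*g,131).round(1).tolist() for g in G])
t=shot("top1","top"); print([tuple(int(x) for x in b[:3]) for b in blobs(brass(t)[90:],15)])
print(robot.get_state()["time"])
cv2.imwrite("pics/m1.png",np.hstack([cv2.resize(x["color"],(400,300)) for x in (t,d)]))
E
```

```text
[[601.4, -342.2], [591.1, -411.7], [518.4, -342.1], [525.6, -408.8]]Traceback (most recent call last):
  File "<stdin>", line 5, in <module>
  File "h.py", line 49, in bar
    cs,_=cv2.findContours(m,cv2.RETR_EXTERNAL,cv2.CHAIN_APPROX_NONE); k=max(cs,key=lambda c:np.ptp(c[:,0,0]))
                                                                        ~~~^^^^^^^^^^^^^^^^^^^^^^^^^^^^^^^^^^
ValueError: max() iterable argument is empty
```

```bash
python3 - <<'E'
from h import *
at([455,-20,340],0); d=shot("b4")
t=shot("top1","top"); print([tuple(int(x) for x in b[:3]) for b in blobs(brass(t)[90:],15)])
print(robot.get_state()["time"])
cv2.imwrite("pics/m1.png",np.hstack([cv2.resize(x["color"],(400,300)) for x in (t,d)]))
G=bar(d,(220,20,420,150)); print(G.round(0).tolist(),[onz(d,*g,131).round(1).tolist() for g in G])
E
```

```text
[(5783, 104, 51), (232, 207, 78), (18, 225, 73), (19, 217, 87), (22, 225, 87), (20, 416, 131), (19, 1, 145), (16, 395, 153), (17, 414, 154), (128, 14, 212)]
28.7
[[282.0, 77.0], [282.0, 97.0], [349.0, 77.0], [349.0, 97.0]] [[563.5, 1.9, 131.0], [550.5, 2.2, 131.0], [563.4, -44.2, 131.0], [550.4, -44.5, 131.0]]
```

View pics/m1.png

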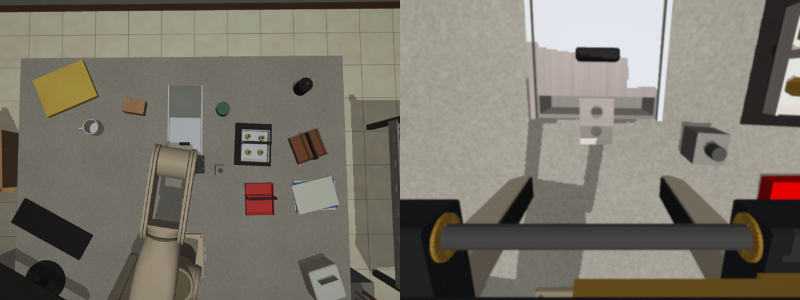

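All four couplings are in the tray. The cover grip is centred at (557,-21), at pixel (315,87) in b4. Next I slide the cover back.

```bash
python3 - <<'E'
from h import *
q=down(np.pi/2); z=124+65
print(solver.ik([557,-21,z],q.as_quat()),solver.ik([700,-22,z],q.as_quat()))
at([557,-21,z],np.pi/2,60); robot.servo_line([557,-21,z],vel=120,guard=15); robot.grasp(25)
print(robot.get_state()["gripper_width"],robot.get_state()["tool_pos"])
print("stop",robot.servo_line([557+150,-21-2,z],vel=100,guard=20)); s=robot.get_state(); print(s["tool_pos"],s["wrist_force"],s["gripper_width"])
robot.gripper_open(); robot.servo_line([s["tool_pos"][0],s["tool_pos"][1],330],vel=250)
print(robot.get_state()["time"])
at([440,-20,330],0); d=shot("b5"); G=bar(d,(200,0,440,120)) if 0 else None
c=np.zeros((300,800,3),np.uint8)
at([420,-360,340],0); e=shot("t6")
cv2.imwrite("pics/m2.png",np.hstack([cv2.resize(x["color"],(400,300)) for x in (d,e)]))
E
```

```text
[-0.12966954  0.0992016   1.73396658  0.          1.30842447 -0.12966954] [-0.10459027  0.46854692  1.2923574   0.          1.38068833 -0.10459027]
13.826842301843508 [555.79508187 -20.74994085 187.38384454]
stop True
[697.51080702 -23.08788314 187.44166791] [-3.84325378 -0.05174105  6.04935958] 14.355131945869944
35.1417
```

View pics/m2.png

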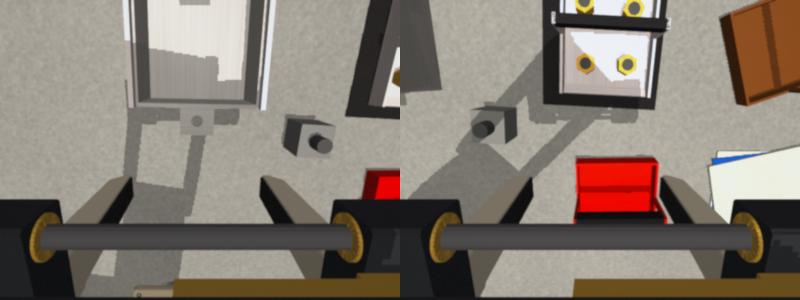

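The hopper is open. The tray holds four couplings, with the bar at (243..429, 29..36) in t6. Before grasping I triangulate the handle bar from two fresh views.

```bash
python3 - <<'E'
from h import *
obs=[]
for n,y in(("t7",-430),("t8",-330)):
    at([470,y,340],0); robot.wait(.15); d=shot(n); V=d["color"].max(axis=2)
    nn,l,s,c=cv2.connectedComponentsWithStats(((V<45)).astype(np.uint8)[:300])
    I=[i for i in range(1,nn) if 140<s[i,2]<230 and s[i,3]<50 and s[i,4]>1200]; print(n,[s[i].tolist() for i in I])
    i=I[0]; yx=np.argwhere(l==i); x0,x1=s[i,0],s[i,0]+s[i,2]-1
    cols=np.arange(x0+8,x1-8); top=[yx[yx[:,1]==u,0].min() for u in cols]; bot=[yx[yx[:,1]==u,0].max() for u in cols]
    k,b=np.polyfit(cols,top,1);k2,b2=np.polyfit(cols,bot,1); print("line",k,b,np.std(top-(k*cols+b)),np.median(np.array(bot)-top))
    obs.append((d,[(x0,k*x0+b),(x1,k*x1+b)],[(x0,k2*x0+b2),(x1,k2*x1+b2)]))
for w in(1,2):
  P=[]
  for j in(0,1):
    p,e=tri([(o[0],*o[w][j]) for o in obs]);print(w,p.round(1),round(e,1));P.append(p)
  v=P[0]-P[1];print("mid",((P[0]+P[1])/2).round(1),"len",np.linalg.norm(v).round(1),"yaw",np.arctan2(-v[0],v[1]).round(3))
E
```

```text
t7 [[162, 91, 161, 24, 2147]]
line 0.06287878787878792 82.62727272727277 0.7824792517768637 12.0
t8 []Traceback (most recent call last):
  File "<stdin>", line 7, in <module>
IndexError: list index out of range
```

```bash
cat >> h.py <<'E'
def barline(d):
    V=d["color"].max(axis=2)
    for th in(45,40,35,30,25,20):
        nn,l,s,c=cv2.connectedComponentsWithStats((V<th).astype(np.uint8)[:300])
        for i in range(1,nn):
            if 140<s[i,2]<240 and s[i,3]<45 and s[i,4]>1200:
                yx=np.argwhere(l==i); x0,x1=s[i,0],s[i,0]+s[i,2]-1; cols=np.arange(x0+8,x1-8)
                top=[yx[yx[:,1]==u,0].min() for u in cols]; k,b=np.polyfit(cols,top,1); r=np.abs(top-(k*cols+b))<1.5
                k,b=np.polyfit(cols[r],np.array(top)[r],1)
                return np.array([(x0,k*x0+b),(x1,k*x1+b)]),th
    return None
E
python3 - <<'E'
from h import *
R_={}
for n in("t1","t2","t3","t4","t5","t6","t7","t8"):
    r=barline(load(n)); print(n,None if r is None else (r[0].round(1).tolist(),r[1]))
    if r: R_[n]=r[0]
import itertools
for a,b in itertools.combinations(R_,2):
    if np.linalg.norm(np.array(load(a)["extrinsics"])[:3,3]-np.array(load(b)["extrinsics"])[:3,3])<60: continue
    P=[tri([(load(n),*R_[n][j]) for n in(a,b)]) for j in(0,1)]; v=P[0][0]-P[1][0]
    print(a,b,((P[0][0]+P[1][0])/2).round(1),np.linalg.norm(v).round(1),np.arctan2(-v[0],v[1]).round(3),[round(p[1],1) for p in P])
E
```

```text
t1 ([[208.0, 59.9], [378.0, 90.9]], 40)
t2 ([[393.0, 70.1], [564.0, 70.8]], 45)
t3 ([[225.0, 63.7], [394.0, 94.0]], 40)
t4 ([[222.0, 63.3], [393.0, 94.5]], 35)
t5 ([[220.0, 61.4], [394.0, 92.8]], 35)
t6 None
t7 ([[162.0, 93.6], [322.0, 102.4]], 45)
t8 None
t1 t2 [ 563.7 -374.5  103.5] 128.0 -0.093 [np.float64(3.2), np.float64(7.4)]
t2 t3 [ 563.4 -374.6  102.9] 127.9 -0.093 [np.float64(2.6), np.float64(7.6)]
t2 t4 [ 562.8 -373.3  107.2] 127.4 -0.091 [np.float64(2.7), np.float64(7.8)]
t2 t5 [ 562.9 -374.1  106.3] 129.4 -0.086 [np.float64(2.8), np.float64(7.9)]
t2 t7 [ 566.1 -372.3  106. ] 123.9 -0.039 [np.float64(1.9), np.float64(0.6)]
```

```bash
python3 - <<'E'
from h import *
t=load("top1"); b=load("b5")
print("top front/back",onz(t,295,256,100).round(1),onz(t,295,137,95).round(1), "sides",onz(t,268,200,105).round(1),onz(t,324,200,105).round(1))
c=cv2.resize(b["color"][90:240,180:450],None,fx=2.9,fy=2.9,interpolation=cv2.INTER_CUBIC); cv2.imwrite("pics/b5c.png",c)
bx,by,y=559,-374,-.055
g=np.array([bx,by,91.])
T=R.from_euler('z',0)
H=np.array([552,-21,0.])  # provisional hopper centre
for s in(1,-1):
  print(s,solver.ik(g2t(g,down(y+s*np.pi/2)),down(y+s*np.pi/2).as_quat()))
  for th in(0,30,50,65,75):
    q=R.from_euler('y',-np.radians(th))*down(s*np.pi/2); lip=H+[25,0,115]; org=lip+R.from_euler('y',-np.radians(th)).apply([80,0,0]) if th>40 else H+[60,0,190]
    gr=org+R.from_euler('y',-np.radians(th)).apply([10,0,88]); r=solver.ik(g2t(gr,q),q.as_quat()); print(th,gr.round(0),None if r is None else r.round(2))
E
```

```text
top front/back [480.8 -21.1 100. ] [846.9 -22.6  95. ] sides [651.   59.6 105. ] [ 649.5 -110.   105. ]
1 [-0.66585115  0.42684387  1.4096011   0.          1.30514768 -0.61085115]
0 [622. -21. 278.] [-0.12  0.18  1.36  0.    1.6  -0.12]
30 [577. -21. 271.] [-0.18 -0.44  2.03  0.1   1.04 -0.21]
50 [567. -21. 241.] [-0.25 -0.77  2.43  0.32  0.64 -0.42]
65 [535. -21. 234.] None
75 [515. -21. 225.] None
-1 [-6.65851154e-01  4.26843871e-01  1.40960110e+00 -4.44089210e-16
  1.30514768e+00  2.53074150e+00]
0 [622. -21. 278.] None
30 [577. -21. 271.] None
50 [567. -21. 241.] None
65 [535. -21. 234.] None
75 [515. -21. 225.] None
```

View pics/b5c.png

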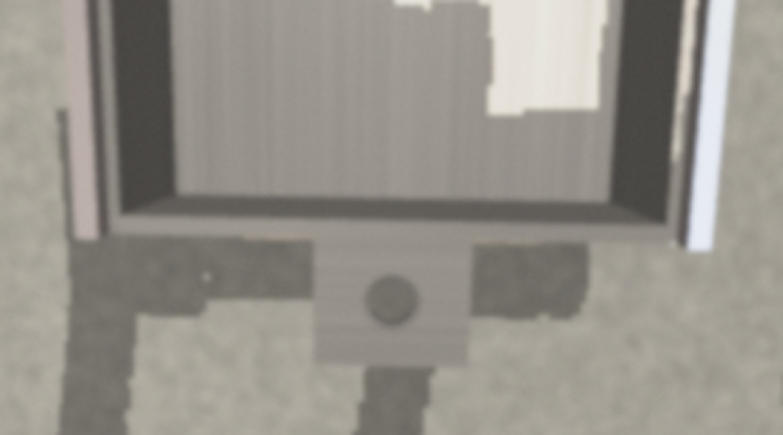

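```bash
python3 - <<'E'
from h import *
b=load("b5");print(onz(b,314.5,171,95).round(1),"hole",onz(b,180+391/2.9,90+300/2.9,94).round(1))
H=np.array([571,-22,0.])
for ty in(0,.5,-.5,1.57,-1.57,1,-1):
 Z=R.from_euler('z',ty)
 for s in(1,-1):
  for lx,lz in((0,115),(20,115),(40,115),(20,135)):
   o=[]
   for th in(45,55,65,75):
    Q=Z*R.from_euler('y',-np.radians(th)); q=Q*down(s*np.pi/2); org=H+Z.apply([lx,0,lz])+Q.apply([80,0,0]); gr=org+Q.apply([10,0,88])
    r=solver.ik(g2t(gr,q),q.as_quat()); o.append(0 if r is None else 1)
   if o[2]: print(ty,s,lx,lz,o,solver.ik(g2t(gr,q),q.as_quat()))
E
```

```text
[481.4 -19.6  95. ] hole [463.2 -19.8  94. ]
0.5 1 0 115 [1, 1, 1, 0] None
0.5 1 20 115 [1, 1, 1, 1] [-0.89936791 -0.35957773  2.490342    1.43322604  1.29003705 -2.08867079]
0.5 1 40 115 [1, 1, 1, 1] [-0.83614996 -0.33018867  2.46938934  1.46766158  1.23599262 -2.09072578]
0.5 1 20 135 [1, 1, 1, 1] [-0.89936791 -0.42227481  2.48857434  1.41515377  1.29945775 -2.02238746]
0.5 -1 0 115 [1, 1, 1, 0] None
0.5 -1 20 115 [1, 1, 1, 1] [-0.89936791 -0.35957773  2.490342    1.43322604  1.29003705  1.05292187]
0.5 -1 40 115 [1, 1, 1, 1] [-0.83614996 -0.33018867  2.46938934  1.46766158  1.23599262  1.05086687]
0.5 -1 20 135 [1, 1, 1, 1] [-0.89936791 -0.42227481  2.48857434  1.41515377  1.29945775  1.11920519]
-0.5 1 20 115 [1, 1, 1, 0] None
-0.5 1 40 115 [1, 1, 1, 0] None
-0.5 1 20 135 [1, 1, 1, 0] None
-0.5 -1 20 115 [1, 1, 1, 0] None
-0.5 -1 40 115 [1, 1, 1, 0] None
-0.5 -1 20 135 [1, 1, 1, 0] None
1.57 1 0 115 [1, 1, 1, 1] [-0.71729441  0.68882889  1.30965256  0.97052865  2.05995315 -2.25115662]
1.57 1 20 115 [1, 1, 1, 1] [-0.69575278  0.66110017  1.3508144   0.97951624  2.03624114 -2.25132
[... 1897 characters left out ...]
1.69010758  0.90689521]
1 -1 20 115 [1, 1, 1, 1] [-0.86915218  0.20773724  1.95948969  1.1862673   1.66045034  0.91733347]
1 -1 40 115 [1, 1, 1, 1] [-0.83051245  0.19943606  1.96925541  1.20876431  1.63016452  0.92765018]
1 -1 20 135 [1, 1, 1, 1] [-0.86915218  0.16858668  1.95845244  1.18990135  1.67545975  0.95479023]
-1 1 0 115 [1, 1, 1, 1] [ 0.63372622  0.1441993   2.03276662 -1.31966516  1.47310855  2.17291272]
-1 1 20 115 [1, 1, 1, 0] None
-1 1 40 115 [1, 1, 1, 0] None
-1 1 20 135 [1, 1, 1, 0] None
-1 -1 0 115 [1, 1, 1, 1] [ 0.63372622  0.1441993   2.03276662 -1.31966516  1.47310855 -0.96867993]
-1 -1 20 115 [1, 1, 1, 0] None
-1 -1 40 115 [1, 1, 1, 0] None
-1 -1 20 135 [1, 1, 1, 0] None
```

Hopper centre is (571,-22); the front edge at 481 and back edge at 847 agree with the given sizes. The tip goes sideways, front towards -y, since forward tipping is out of reach at 65°. The slack rim and tab clearances are checked. I grasp the tray now.

```bash
python3 - <<'E'
from h import *
y=-.055; q=down(y+np.pi/2); g=np.array([559,-374,92.])
d=shot("t9")  # tray not moved since t8?
e=load("t8"); print("diff",np.abs(d["color"][:300].astype(int)-e["color"][:300]).mean())
at(g2t(g,q),y+np.pi/2,80); robot.servo_line(g2t(g,q),vel=120,guard=15); robot.grasp(60)
s=robot.get_state(); print(s["gripper_width"],s["tool_pos"])
robot.servo_line(g2t(g+[0,0,60],q),vel=80); robot.servo_line(g2t(g+[0,0,210],q),vel=200); robot.wait(.3)
s=robot.get_state(); print(s["gripper_width"],s["tool_pos"],s["wrist_force"],s["torque"],s["time"])
d=shot("g1"); t=shot("top2","top"); cv2.imwrite("pics/m3.png",np.hstack([cv2.resize(x["color"],(400,300)) for x in (d,t)]))
E
```

```text
diff 1.238970486111111
11.630857053459438 [ 559.21147281 -373.96500452  157.03118983]
11.554863961901491 [ 558.79996728 -373.83399082  365.74060886] [ 0.8798597   0.36166808 -4.68879009] [ 0.02721165 -0.1029176   0.05875711] 44.725
```

View pics/m3.png

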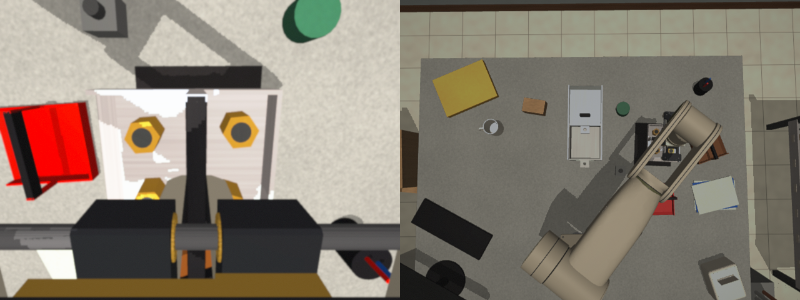

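The tray is held level with all four couplings still in it. I carry it over the hopper and tip it.

```bash
python3 - <<'E'
from h import *
H=np.array([560,-22,0.])
def pose(ty,th,lx,lz):
    Z=R.from_euler('z',ty); Q=Z*R.from_euler('y',-np.radians(th)); q=Q*down(np.pi/2)
    gr=H+Z.apply([lx,0,lz])+Q.apply([80,0,0])+Q.apply([10,0,88]); return g2t(gr,q),q.as_quat()
seq=[(1.555,0,20,190),(1.555,15,20,165),(1.555,28,20,140),(1.555,38,20,125),(1.555,44,20,118),(1.555,50,20,116),(1.555,57,20,116),(1.555,65,20,116)]
J=[solver.ik(*pose(*s)) for s in seq]; assert all(j is not None for j in J)
for s in seq:
    robot.move_pose(*pose(*s)); 
    if s[1]>=38: robot.wait(.3)
    st=robot.get_state(); print(s,st["wrist_force"].round(1),round(st["time"],1))
robot.wait(.5); print(robot.get_state()["wrist_force"].round(2))
sc=shot("sc1","scene"); t=shot("top3","top")
cv2.imwrite("pics/m4.png",np.hstack([cv2.resize(sc["color"][140:440,150:550],(400,300)),cv2.resize(t["color"][100:400,150:550],(400,300))]))
E
```

```text
(1.555, 0, 20, 190) [-0.  -1.1 -6.1] 46.5
(1.555, 15, 20, 165) [-0.3  0.3 -5.5] 46.9
(1.555, 28, 20, 140) [ 0.2 -0.3 -5.6] 47.2
(1.555, 38, 20, 125) [-0.4  0.3 -2.2] 47.8
(1.555, 44, 20, 118) [-0.8  0.1 -2.6] 48.4
(1.555, 50, 20, 116) [-0.4 -0.3 -3.1] 48.9
(1.555, 57, 20, 116) [-0.3 -0.5 -2.2] 49.5
(1.555, 65, 20, 116) [ 0.2  1.1 -2.2] 50.0
[ 0.28 -0.13 -2.34]
```

View pics/m4.png

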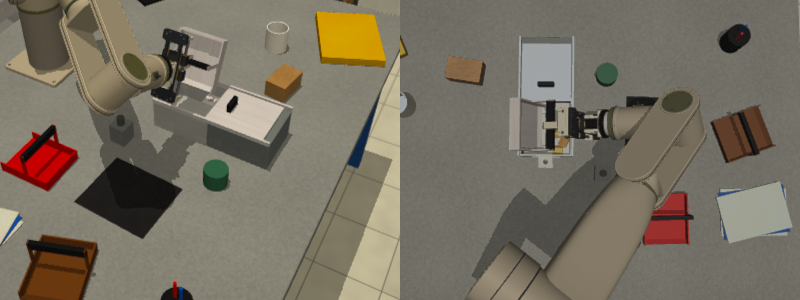

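The tray is empty: the force reads 2.3 N, which is the tray alone. The mat lies free at about (127,198) in the crop. I measure the mat, look into the hopper, then return the tray.

```bash
python3 - <<'E'
from h import *
d=load("sc1"); V=d["color"].max(axis=2); n,l,s,c=cv2.connectedComponentsWithStats((V<50).astype(np.uint8)); i=l[338,277]
k,_=cv2.findContours((l==i).astype(np.uint8),cv2.RETR_EXTERNAL,cv2.CHAIN_APPROX_NONE)
hull=cv2.convexHull(max(k,key=cv2.contourArea))[:,0]
r=cv2.minAreaRect(np.array([onz(d,*p,3)[:2] for p in hull],np.float32)); print("mat",r)
H=np.array([560,-22,0.])
def pose(ty,th,lx,lz):
    Z=R.from_euler('z',ty); Q=Z*R.from_euler('y',-np.radians(th)); q=Q*down(np.pi/2)
    gr=H+Z.apply([lx,0,lz])+Q.apply([80,0,0])+Q.apply([10,0,88]); return g2t(gr,q),q.as_quat()
for sq in[(1.555,40,20,140),(1.555,0,20,190)]: robot.move_pose(*pose(*sq))
q=down(-.055+np.pi/2); m=np.array(r[0])
if abs(m-[552,-374]).max()<25 and abs(sorted(r[1])-np.array([190,220])).max()<12:
    g=np.array([*(m+[10,-.5]),300.]); robot.move_pose(g2t(g,q),q.as_quat())
    g[2]=110; robot.servo_line(g2t(g,q),vel=150)
    g[2]=90; print("touch",robot.servo_line(g2t(g,q),vel=20,guard=5)); st=robot.get_state(); print(st["tool_pos"],st["wrist_force"],st["gripper_width"])
    robot.wait(.2); robot.gripper_open(); robot.wait(.2); g[2]=300; robot.servo_line(g2t(g,q),vel=200)
at([440,-350,340],0); a=shot("t10"); at([455,-22,340],0); b=shot("b6"); at([540,-22,340],0); c_=shot("b7")
print(robot.get_state()["time"],[k["c"] for k in couplings(c_)])
cv2.imwrite("pics/m5.png",np.hstack([cv2.resize(x["color"],(400,300)) for x in (a,b)]))
E
```

```text
mat ((564.2451171875, -368.8980712890625), (188.1678009033203, 218.70263671875), 87.04460906982422)
touch True
[ 574.14140677 -369.33393047  157.01459288] [0.53372829 0.02386534 5.21949553] 11.608680107869416
61.75 [array([528.3, -68.6])]
```

View pics/m5.png

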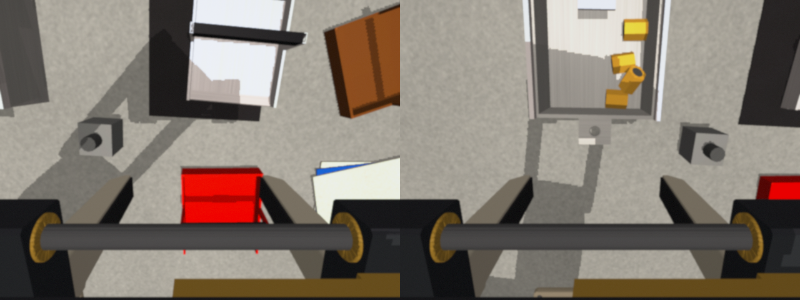

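All four couplings are in the hopper, at (605..650, 20..105) of the right half. The tray has shifted towards -y on the mat, with its bar at (190..305, 27..40), so it was knocked. I measure it from two views and put it back.

```bash
python3 - <<'E'
from h import *
obs=[]
for n,p in(("t11",(450,-450,340)),("t12",(450,-350,340))):
    at(p,0); robot.wait(.1); d=shot(n); r=barline(d); print(n,None if r is None else (r[0].round(1).tolist(),[onz(d,*u,103).round(1).tolist() for u in r[0]])); 
    if r: obs.append((d,r[0]))
if len(obs)==2:
    P=[tri([(o[0],*o[1][j]) for o in obs]) for j in(0,1)]; v=P[0][0]-P[1][0]
    print(((P[0][0]+P[1][0])/2).round(1),np.linalg.norm(v).round(1),"yaw",np.arctan2(-v[0],v[1]),[p[1] for p in P])
cv2.imwrite("pics/m6.png",np.hstack([cv2.resize(load(n)["color"],(400,300)) for n in ("t11","t12")])); print(robot.get_state()["time"])
E
```

```text
t11 ([[176.0, 48.8], [349.0, 85.2]], [[582.2, -345.3, 103.0], [556.9, -474.7, 103.0]])
t12 ([[306.0, 68.8], [481.0, 64.5]], [[567.8, -343.8, 103.0], [570.6, -475.4, 103.0]])
[ 568.9 -408.9  107.1] 129.1 yaw -0.09365053926500815 [np.float64(7.166266136174528), np.float64(6.708444463476883)]
64.1417
```

View pics/m6.png

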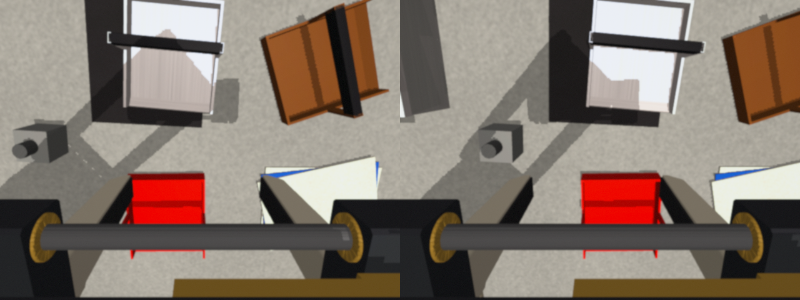

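```bash
python3 - <<'E'
from h import *
t=load("top1"); print("mat top view",onz(t,405,231,3).round(0))
y=-.09; q=down(y+np.pi/2); g=np.array([563,-409.5,92.])
at(g2t(g,q),y+np.pi/2,80); robot.servo_line(g2t(g,q),vel=120,guard=15); robot.grasp(40)
s=robot.get_state(); print(s["gripper_width"],s["tool_pos"])
g=np.array([*s["tool_pos"][:2],122]); robot.servo_line(g2t(g,q),vel=80); g[:2]=[572,-370]; robot.servo_line(g2t(g,q),vel=100)
g[2]=105; robot.servo_line(g2t(g,q),vel=100); g[2]=88; print(robot.servo_line(g2t(g,q),vel=20,guard=5),robot.get_state()["tool_pos"])
robot.wait(.2); robot.gripper_open(); robot.wait(.2); g[2]=250; robot.servo_line(g2t(g,q),vel=200)
# close the cover: grip bar left at TCP x 697.5
q=down(np.pi/2); z=189
at([697,-23,z],np.pi/2,70); d=shot("cv"); robot.servo_line([697,-23,z],vel=120,guard=15); robot.grasp(25); s=robot.get_state(); print(s["gripper_width"],s["tool_pos"])
print("stop",robot.servo_line([525,-20.5,z],vel=90,guard=20)); s=robot.get_state(); print(s["tool_pos"],s["wrist_force"])
robot.gripper_open(); robot.servo_line([*s["tool_pos"][:2],330],vel=250)
at([420,-22,330],0); b=shot("b8"); at([450,-370,340],0); a=shot("t13"); t=shot("top4","top"); print(robot.get_state()["time"])
cv2.imwrite("pics/m7.png",np.hstack([cv2.resize(x["color"],(400,300)) for x in (a,b)]))
E
```

```text
mat top view [ 562. -371.    3.]
11.711978118220728 [ 563.11216631 -409.48511612  157.04508316]
True [ 571.92659937 -369.9476308   156.87293774]
13.880918114308166 [695.27442817 -23.43875931 187.4862643 ]
stop True
[532.04554513 -20.73608984 187.53329291] [2.72359899 0.86572565 1.70208614]
81.9417
```

View pics/m7.png

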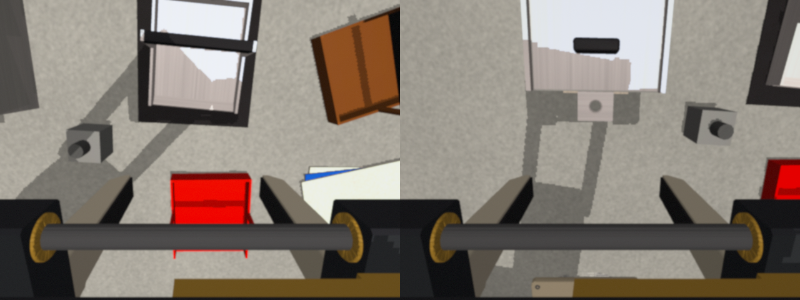

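The tray sits centred on the mat, and the cover is shut with the tab hole over the flange at (595,105). Close views of the pin and the eye come next, from two places each.

```bash
python3 - <<'E'
from h import *
C=[]
for n,p,a in(("p1",(370,-235,250),(425,-205,86)),("p2",(370,-170,250),(425,-205,86)),("e1",(410,-55,250),(462.5,-20,104)),("e2",(410,15,250),(462.5,-20,104))):
    at(p,0); robot.wait(.15); d=shot(n); u,v=[int(x) for x in proj(d,np.array(a))]; u=min(max(u,75),565);v=min(max(v,75),405)
    c=d["color"][v-75:v+75,u-75:u+75]; C.append(cv2.resize(c,(300,300),interpolation=cv2.INTER_CUBIC)); print(n,u-75,v-75)
cv2.imwrite("pics/m8.png",np.vstack([np.hstack(C[:2]),np.hstack(C[2:])]))
print(robot.get_state()["time"])
E
```

```text
p1 189 88
p2 295 86
e1 177 92
e2 299 92
84.8
```

View pics/m8.png

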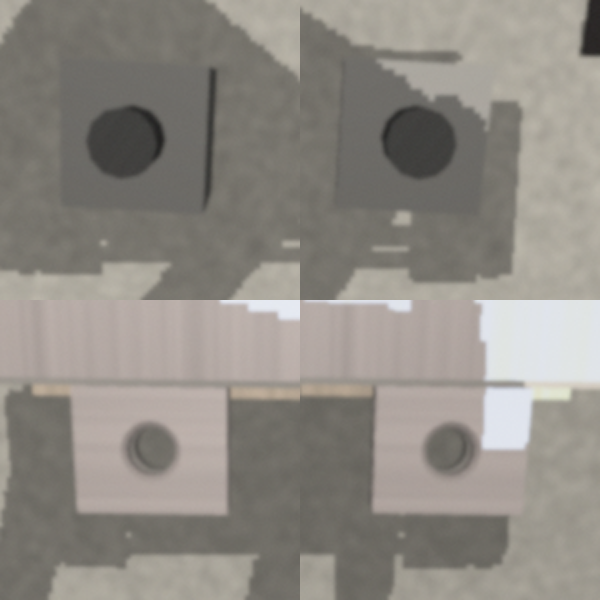

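```bash
cat >> h.py <<'E'
def ell(d,u,v,lo,hi,r=40):
    V=cv2.resize(d["color"].max(axis=2)[v-r:v+r,u-r:u+r],None,fx=4,fy=4,interpolation=cv2.INTER_CUBIC)
    n,l,s,c=cv2.connectedComponentsWithStats(cv2.morphologyEx(cv2.inRange(V,lo,hi),cv2.MORPH_OPEN,np.ones((9,9),np.uint8))); i=l[4*r,4*r]
    k,_=cv2.findContours((l==i).astype(np.uint8),cv2.RETR_EXTERNAL,cv2.CHAIN_APPROX_NONE); k=cv2.convexHull(max(k,key=cv2.contourArea))
    e=cv2.fitEllipse(k); return (e[0][0]+.5)/4-.5+u-r,(e[0][1]+.5)/4-.5+v-r,np.round(np.array(e[1])/4,1)
E
python3 - <<'E'
from h import *
D={n:load(n) for n in("p1","p2","e1","e2")}
for n,u,v in(("p1",251,158),("p2",354,157),("e1",252,166),("e2",374,166)):
    print(n,D[n]["color"].max(axis=2)[v,u-24:u+25:3].tolist())
P=[ell(D["p1"],251,158,52,80),ell(D["p2"],354,157,52,80)]; Q=[ell(D["e1"],252,166,60,152),ell(D["e2"],374,166,60,152)]
print(P,Q)
print("pin",tri([(D["p1"],*P[0][:2]),(D["p2"],*P[1][:2])])); print("eye",tri([(D["e1"],*Q[0][:2]),(D["e2"],*Q[1][:2])]))
print([onz(D[n],*q[:2],104).round(1) for n,q in zip(("e1","e2"),Q)],[onz(D[n],*q[:2],86).round(1) for n,q in zip(("p1","p2"),P)])
E
```

```text
p1 [109, 107, 73, 65, 66, 66, 65, 66, 64, 67, 65, 65, 65, 57, 37, 99, 110]
p2 [108, 108, 73, 62, 66, 65, 66, 65, 65, 65, 65, 65, 65, 65, 80, 109, 109]
e1 [179, 179, 179, 165, 124, 115, 100, 117, 115, 112, 112, 113, 130, 171, 183, 181, 182]
e2 [174, 174, 174, 163, 122, 105, 104, 107, 110, 111, 92, 111, 127, 169, 209, 210, 209]
[(249.64995956420898, 158.81179809570312, array([34. , 35.4])), (354.0734176635742, 156.7105712890625, array([35.2, 36.2]))] [(251.8640899658203, 166.18577194213867, array([26.4, 27.8])), (373.92523193359375, 166.52374649047852, array([27.3, 28.6]))]
pin (array([ 427.45285671, -195.32216066,   82.76786573]), np.float64(0.07939921237774322))
eye (array([463.24103582, -19.78787216, 104.00025526]), np.float64(0.0844769163975212))
[array([463.3, -19.8, 104. ]), array([463.2, -19.8, 104. ])] [array([ 427.6, -195.8,   86. ]), array([ 427.8, -195. ,   86. ])]
```

```bash
python3 - <<'E'
from h import *
pin=np.array([427.6,-195.4]); eye=np.array([463.2,-19.8])
at([*pin,149],0,60); robot.servo_line([*pin,149],vel=80,guard=10); robot.wait(.2); a=robot.get_state()["tool_pos"]; robot.grasp(20)
s=robot.get_state(); print(a,s["tool_pos"],s["gripper_width"])
robot.servo_line([*pin,270],vel=80); print("w",robot.get_state()["gripper_width"])
at([*eye,270],0); robot.servo_line([*eye,250],vel=80); robot.wait(.4); s=robot.get_state(); print(s["tool_pos"],s["wrist_force"].round(2))
print("guard",robot.servo_line([*eye,192],vel=25,guard=6)); s=robot.get_state(); print(s["tool_pos"],s["wrist_force"].round(2),s["time"])
E
```

```text
[ 427.97507689 -195.64053522  149.64878806] [ 427.59012837 -195.42301134  148.99537742] 21.462060118435502
w 21.589188715144598
[463.36551199 -19.78850158 250.30706544] [ 0.57  0.4  -0.74]
guard True
[463.30307733 -19.82055587 192.91143487] [-0.28 -0.33  5.51] 93.2333
```

It seated at TCP 192.9 mm, against 193 expected. I release and check everything.

```bash
python3 - <<'E'
from h import *
robot.gripper_open(); robot.wait(.2); robot.servo_line([463.2,-19.8,330],vel=150)
at([410,-55,300],0); robot.wait(.1); e=shot("f1"); at([450,-370,340],0); a=shot("f2"); robot.wait(.3)
print("diff tray since t13",np.abs(a["color"][:300].astype(int)-load("t13")["color"][:300]).mean())
t=shot("f3","top"); sc=shot("f4","scene")
f=lambda x:cv2.resize(x["color"],(400,300)); cv2.imwrite("pics/m9.png",np.vstack([np.hstack([f(e),f(a)]),np.hstack([f(t),f(sc)])])); print(robot.get_state()["time"])
E
```

```text
diff tray since t13 1.452923611111111
97.9167
```

View pics/m9.png

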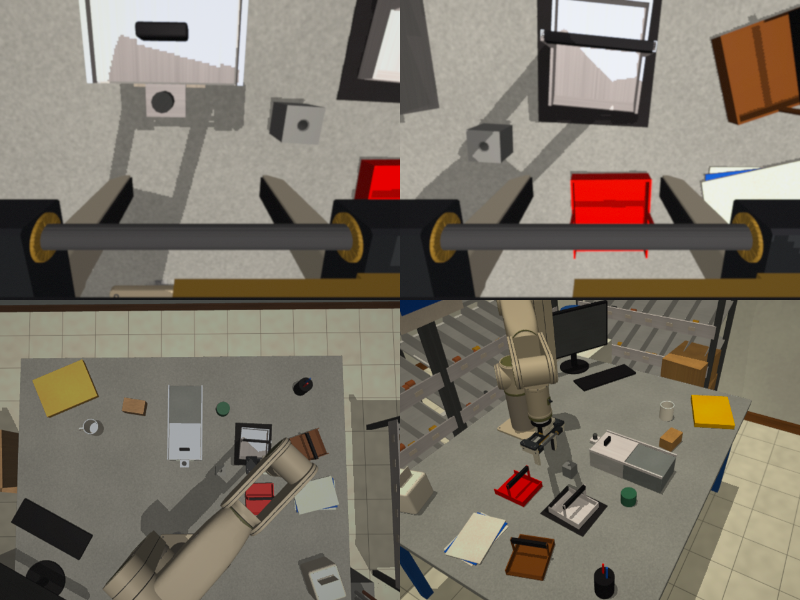

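The pin head sits in the eye at (163,100), the block is empty, the tray is centred on the mat, the cover is shut and the bystanders are in place. I hand the job in.

```bash
python3 -c "
from plant import robot
print(robot.close_job())"
```

```text
the job is handed in; nothing more can be done
None
```

I handed the job in at about 98 s; no verdict came back, but the last pictures show the cover shut and pinned and the empty tray on its mat (reset once after a knock), and all four couplings were in the hopper before I shut it.

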